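# Reset the lathe drive through its recessed well

### The job

Reset the drive of the polishing lathe on the control box with the amber dome: push the dust shutter fully open by its tab, reach a fingertip down into the well and press the sunken red key fully down for a good second, let it come up again, then push the shutter fully shut. Only push with the fingertips, never pinch the tab, and leave the green-domed box, its shutter and key, and everything else as they are.

Things in the scene. Friction and masses are not known exactly. Their poses are not given: they have to be found in the camera images.
- lathe_box: grey control box fixed to the table, 106 (x) x 150 (y) x 60 (z) mm, with an amber-orange dome (20 mm across, reaching 18 mm above the lid at x +42, y +42 mm). Origin: centre of its underside; x across it (cable gland on the +x side), +y the way its shutter opens, z up. Its well lies at x -9, y -30 mm
- lathe_well (a point): centre of the mouth of the well of the amber-domed box, level with its lid (60 mm above the table): a round well 46 mm across and 34 mm deep with the red reset key standing in it, under the shutter at first
- lathe_tab (a point): top centre of the black push tab on the shutter of the amber-domed box; the tab is 36 mm (box x) by 12 mm (box y), standing 20 mm above the shutter plate; this point is 85 mm above the table
- lathe_shutter (a joint): shutter of the amber-domed box (flat plate 64 x 58 x 3 mm, upper face 64 mm above the table, between rails 6 mm high), in m along the box's +y: 0 = shut, tab right over the middle of the well; 0.06 = end stop, fully open; well clear from 0.052. About 1.5 N of friction; stays where it is left; starts between 0 and 0.02
- lathe_key (a joint): sunken red reset key in the well of the amber-domed box, 30 mm across: 0 = up (its face 20 mm below the lid), 0.006 m = fully down. Spring return: starts to move at 1.5 N, fully down at 4.5 N
- pump_box: the twin, for another machine, to be left alone: grey control box fixed to the table, 106 (x) x 150 (y) x 60 (z) mm, with a green dome (20 mm across, reaching 18 mm above the lid at x +42, y +42 mm). Origin: centre of its underside; x across it (cable gland on the +x side), +y the way its shutter opens, z up. Its well lies at x -9, y -30 mm
- pump_tab (a point): top centre of the black push tab on the shutter of the green-domed box; the tab is 36 mm (box x) by 12 mm (box y), standing 20 mm above the shutter plate; this point is 85 mm above the table
- pump_key (a joint): sunken red reset key in the well of the green-domed box, 30 mm across: 0 = up (its face 20 mm below the lid), 0.006 m = fully down. Spring return: starts to move at 1.5 N, fully down at 4.5 N
- sanding_block_loose: bystander, loose: brown cork sanding block, 56 x 100 x 28 mm; origin: centre of its underside
- stone_plug_loose: bystander, loose: white stone plug with a wider rounded head, 66 mm across, 46 mm high; origin: centre of its underside
- stone_cap_loose: bystander, loose: rounded white stone cap, 69 mm across, 59 mm high; origin: centre of its underside
- chuck_key_loose: bystander, loose: T-shaped steel chuck key, about 120 x 112 x 18 mm, lying flat; origin: centre of its underside

How it is judged:
By the outcome, as a careful person would: the job done as asked, in the order asked, and still so for the second after the job is handed in, with the robot touching nothing.
It also fails if it takes over 45 s, if anything falls off the work surface, if the arm or the gripper's body presses on something with over 40 N, if the wrist force passes 120 N, or if a joint passes its speed limit or range.

### The arm

A 6-joint arm with a two-finger parallel gripper is mounted at the origin on a cart in front of the work surface, level with it; the furniture and walls round the work are solid. World frame = base frame: x ahead of the robot, y to its left, z up, the work surface at z = 0. Lengths are in m, angles in rad, forces in N, time in s.
With the tool pointing down it reaches from about 0.35 to 0.975 m from the base axis. Payload 7.1 kg.
Tool frame: the origin (TCP) lies midway between the tips of the shut fingers; the grasp point (between the pads) lies 19 mm behind it; x points along the fingers, z is the direction in which the jaws open and shut, and the axes are right-handed (so a half turn about x gives the same grasp; the last joint's range is limited). The gripper opens to 88 mm and grips with 3 to 60 N. Pads are 20 mm wide; open, the fingers measure 115 mm over their backs; the gripper's body (75 mm by 178 mm) begins 61 mm behind the grasp point.
Start: joints at [1.181, 0.423, 1.63, -0, 1.089, -0.019], TCP at [0.226, 0.583, 0.223] pointing down, gripper open.
Joint ranges: [-3, 3], [-0.9, 2.11], [0.09, 2.58], [-1.31, 4.45], [0.11, 2.69], [-2.54, 2.54]. Speed limits (rad/s): [2.39, 2.39, 3.01, 3.14, 3.14, 3.14].

### API

Orientations are given as a unit quaternion [w, x, y, z].
In Python, from cell import bot, read_camera, camera_model, hand_in, find_in gives the robot as it stands.
- The arm moves only by the tool jog_arm, never from a script. Its argument "commands" is a list of rows, each a list of 7 numbers: the turn, a rotation vector about the world's x, y, z in units of 8 degrees (1.0 is 8 degrees), then the shift along the world's x, y, z in units of 50 mm (1.0 is 50 mm), then the closure in counts, from 0 (fully open) to 255 (shut). A call has 1 to 20 rows; each row shifts and turns the pose as measured when the row begins; what a row does not reach is not made up. A row lasts 1/10 s, in which the tool goes at most 50 mm and 8.59 degrees, less where a joint would pass 70% of its speed; a pose out of reach is approached as far as the arm can. A call is refused whole if a number of a shift passes 1 or a number of a turn 1, either way. A call with a gripper value outside its range is refused whole. The fingers move at their own pace and stop on an object; the grip force is fixed at half the most. Time passes only in rows, so rows that do not move let the fingers close. It gives the time, the measured TCP pose, the force and the opening at its end, in the units of the state.
- bot.read_state(): the state, without advancing time (a new reading comes with each control period).
- read_camera(name): name is "scene" or "top" or "wrist"; returns (picture, depth): 384x512x3 uint8, red, green, blue; 384x512 float32, m along the optical axis (not along the pixel's ray), 0 where there is no reading.
- camera_model(name): a dict with "intrinsics" (3x3 intrinsics, pixels), "distortion" ([k1, k2, p1, p2, k3] as OpenCV has them; the pictures are not rectified), "R" (3x3) and "t" (3): a world point X has camera coordinates R X + t; the wrist camera has in their place "tool_from_camera" (4x4, takes a point from camera to tool coordinates, whose origin is the TCP and whose axes are the tool frame's). Camera axes: x right, y down, z forward; pixel columns grow to the right and rows downward; lengths in m; the calibration is good to about 2 mm. A picture is of the moment at which its call begins: read the wrist's pose just before it. camera_model takes no time and is no camera call.
- hand_in(): hands the job in, once; it reports no verdict.
Trained networks look in the newest picture that a camera, given by its name, has taken for a name from the list of things; names that differ only in an ending like _2 or _b are one class to them, and where a whole thing is asked for, a point or a joint stands for the part that bears it (a point fixed in the world has none). Each returns a list of dicts, best first, with "conf" (0 to 1); they miss things now and then, are a little off and sometimes report something else, mostly with a low value. They report only what shows in the picture. A call takes as long as a camera call.
- find_in(camera, thing): "bbox" ([left, top, right, bottom] as shares, 0 to 1, of the picture: columns of its width, rows of its height, round what is visible of it).
The state is a dict: "clock": time; "qpos": joint angles; "joint_velocities": joint speeds; "tau": joint torques, N m; "tool_pos": TCP position; "tcp_rot": TCP orientation; "ft_force": force on the tool from outside, world axes, zero at the start; "moment": the same for the moment, N m; "finger_gap": finger opening in m.
Only numpy, scipy, OpenCV 4.12 (cv2) and the standard library are available. Lean on these libraries where they do the work, as an engineer would, in place of code of your own. Each camera call takes 0.05 s, during which the arm holds its last target.

## Working session

There is one attempt and no reset: what is moved stays moved. The work goes in short steps, Python scripts to look and compute and a tool call to move; the robot and the scene stay as the last step left them, time stands still between calls to the robot, and variables do not carry over. Pictures are saved under pics/ and viewed, and the job is handed in when it is done.

Besides the shell and the picture viewer there is one more tool, called after "Emit:" as name(argument=value, ...) on one line, values as JSON. jog_arm: Moves the arm, as the interface text tells. Its arguments: {"type":"object","properties":{"commands":{"type":"array"}},"required":["commands"]}

```bash
mkdir -p pics; ls; cat > h.py <<'E'
import numpy as np, cv2
from cell import bot, read_camera, camera_model, hand_in, find_in
def save(name,fn):
    p,d=read_camera(name); cv2.imwrite('pics/'+fn,p[:,:,::-1]); np.save('pics/'+fn[:-4]+'_d.npy',d); return p,d
def world(name,u,v,d=None,z=None):
    m=camera_model(name); K=np.array(m['intrinsics']);D=np.array(m['distortion'])
    n=cv2.undistortPoints(np.array([[[u,v]]],float),K,D)[0,0]
    R=np.array(m['R']);t=np.array(m['t']); ray=R.T@np.array([n[0],n[1],1]); o=-R.T@t
    if z is not None: return o+ray*(z-o[2])/ray[2]
    return o+ray*d
E
python3 - <<'E'
from h import *
for c in('scene','top'): save(c,c+'0.png')
for th in('lathe_box','lathe_tab','pump_box','pump_tab'):
    for c in ('top',): print(th,[(np.round(np.array(r['bbox'])*[512,384,512,384]).tolist(),round(r['conf'],2)) for r in find_in(c,th)][:3])
print(bot.read_state())
E
```

```text
pics
lathe_box [([170.0, 200.0, 234.0, 248.0], 0.79), ([270.0, 132.0, 294.0, 152.0], 0.57)]
lathe_tab [([200.0, 216.0, 218.0, 240.0], 0.82)]
pump_box [([272.0, 208.0, 320.0, 252.0], 0.79)]
pump_tab [([293.0, 226.0, 314.0, 244.0], 0.73)]
{'clock': 0.3, 'qpos': array([ 1.18096764e+00,  4.23406405e-01,  1.63017559e+00, -3.13094219e-06,
        1.08856636e+00, -1.90289039e-02]), 'joint_velocities': array([ 0.00095833, -0.00155234, -0.00239012, -0.00124509, -0.00100152,
        0.0004864 ]), 'tau': array([ 2.45492929e-04, -5.44059706e+01, -2.73542905e+01,  6.43384131e-02,
        2.03634007e-02, -1.11786403e-04]), 'tool_pos': array([0.22639342, 0.58234148, 0.22237518]), 'tcp_rot': array([ 0.58343709, -0.39937057,  0.58376449,  0.39915327]), 'ft_force': array([ 0.35935044, -0.40098904,  0.31829201]), 'moment': array([-0.0008655 ,  0.0611054 ,  0.01646314]), 'finger_gap': 0.08762032223305506}
```

View pics/top0.png

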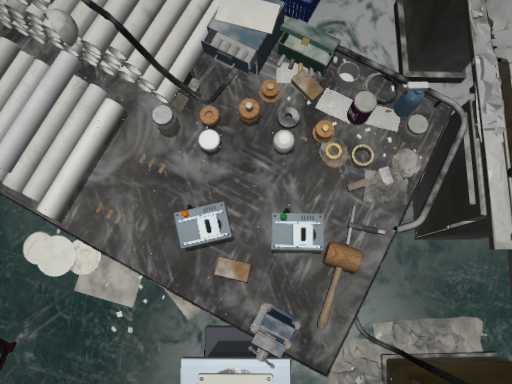

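View pics/scene0.png

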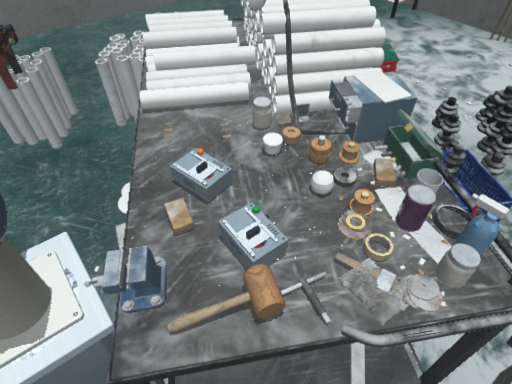

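```bash
python3 - <<'E'
import cv2
p=cv2.imread('pics/top0.png')[190:265,155:335]
cv2.imwrite('pics/top0c.png',cv2.resize(p,None,fx=4.4,fy=4.4,interpolation=cv2.INTER_CUBIC))
E
```

```text
(no output)
```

View pics/top0c.png

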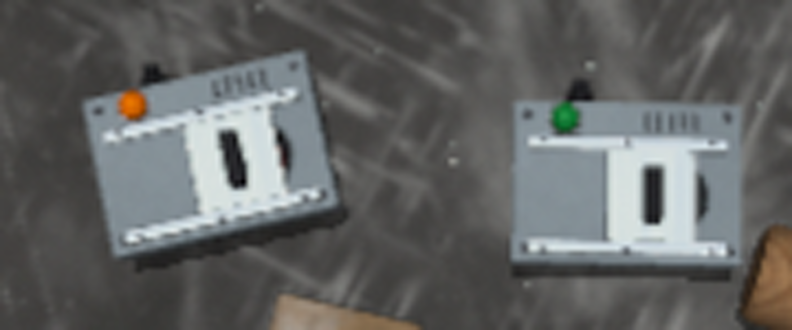

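```bash
cat >> h.py <<'E'
def fit(model,W):
    a=np.array(model)[:,:2];b=np.array(W)[:,:2];ca,cb=a.mean(0),b.mean(0)
    A=a-ca;B=b-cb; th=np.arctan2((A[:,0]*B[:,1]-A[:,1]*B[:,0]).sum(),(A*B).sum())
    R=np.array([[np.cos(th),-np.sin(th)],[np.sin(th),np.cos(th)]])
    t=cb-R@ca; res=(R@a.T).T+t-b
    return th,R,t,res
E
python3 - <<'E'
from h import *
d=np.load('pics/top0_d.npy')
def g(c): return (c[0]+.5)/4.4+155-.5,(c[1]+.5)/4.4+190-.5
pts=[(83,101),(303,52),(342,204),(116,256)]
M=[(.053,.075),(.053,-.075),(-.053,-.075),(-.053,.075)]
W=[world('top',*g(c),z=.06) for c in pts]
pd=g((132,105)); W.append(world('top',*pd,z=.070)); M.append((.042,.042))
th,R,t,res=fit(M,W); print(np.degrees(th),t,np.round(res*1000,1))
tab=world('top',*g((233,159)),z=.085); print('tab',tab,'in box',R.T@(tab[:2]-t))
u,v=g((150,190));u,v=int(u),int(v);print(world('top',u,v,d=d[v,u]))
print('well',R@[-.009,-.03]+t)
for c in [(513,102),(741,103),(741,262),(513,262)]: print('pump',world('top',*g(c),z=.06))
print('block',world('top',233,269,z=.028))
m=camera_model('wrist');print(np.round(m['tool_from_camera'],3),m['intrinsics'])
E
```

```text
13.470034177638496 [0.53396292 0.09445343] [[-0.5 -0.5]
 [ 1.5 -0.7]
 [-0.4  1.7]
 [-1.2  0.1]
 [ 0.6 -0.6]]
tab [0.52693304 0.07650622 0.085     ] in box [-0.01101707 -0.01581599]
[0.51200889 0.13640934 0.0575394 ]
well [0.5321986  0.06318224]
pump [ 0.56777995 -0.10483031  0.06      ]
pump [ 0.56692976 -0.25569945  0.06      ]
pump [ 0.46210421 -0.25306041  0.06      ]
pump [ 0.46239276 -0.10434543  0.06      ]
block [0.40680467 0.00672048 0.028     ]
[[ 0.001 -0.277  0.961 -0.163]
 [ 0.001 -0.961 -0.277  0.076]
 [ 1.     0.001 -0.001  0.002]
 [ 0.     0.     0.     1.   ]] [[287.0446972    0.         253.63628262]
 [  0.         287.0446972  192.44333838]
 [  0.           0.           1.        ]]
```

```bash
python3 - <<'E'
from h import *
from scipy.spatial.transform import Rotation as Ro
q=bot.read_state()['tcp_rot'];R=Ro.from_quat([*q[1:],q[0]]).as_matrix();print(np.round(R,3))
z=R[:,2];print('jaw yaw',np.degrees(np.arctan2(z[1],z[0])),'y yaw',np.degrees(np.arctan2(R[1,1],R[0,1])))
E
```

```text
[[-0.    -0.932  0.362]
 [-0.001  0.362  0.932]
 [-1.     0.    -0.001]]
jaw yaw 68.75482084175792 y yaw 158.75482059339117
```

Emit:
jog_arm(commands=[[0, 0, -0.49, 0.44, -0.77, 0, 255], [0, 0, -0.49, 0.44, -0.77, 0, 255], [0, 0, -0.49, 0.44, -0.77, 0, 255], [0, 0, -0.49, 0.44, -0.77, 0, 255], [0, 0, -0.49, 0.44, -0.77, 0, 255], [0, 0, -0.49, 0.44, -0.77, 0, 255], [0, 0, -0.49, 0.44, -0.77, 0, 255], [0, 0, -0.49, 0.44, -0.77, 0, 255], [0, 0, -0.49, 0.44, -0.77, 0, 255], [0, 0, -0.49, 0.44, -0.77, 0, 255], [0, 0, -0.49, 0.44, -0.77, 0, 255], [0, 0, -0.49, 0.44, -0.77, 0, 255], [0, 0, -0.49, 0.44, -0.77, 0, 255], [0, 0, -0.49, 0.44, -0.77, 0, 255], [0, 0, 0, 0, 0, 0, 255]])

```text
clock: 1.8
tool_pos: [0.5429, 0.0225, 0.2242]
tcp_rot: [0.707, -0.073, 0.7, 0.073]
ft_force: [0.4, 0.5, -0.4]
finger_gap: 0.0003
```

```bash
cat >> h.py <<'E'
from scipy.spatial.transform import Rotation as Ro
def wworld(u,v,s,z=None,d=None):
    m=camera_model('wrist'); K=np.array(m['intrinsics']);D=np.array(m['distortion'])
    n=cv2.undistortPoints(np.array([[[u,v]]],float),K,D)[0,0]
    q=s['tcp_rot'];T=np.eye(4);T[:3,:3]=Ro.from_quat([*q[1:],q[0]]).as_matrix();T[:3,3]=s['tool_pos']
    T=T@np.array(m['tool_from_camera']); o=T[:3,3]; ray=T[:3,:3]@np.array([n[0],n[1],1])
    if z is not None: return o+ray*(z-o[2])/ray[2]
    return o+ray*d
def st():
    s=bot.read_state(); q=s['tcp_rot'];R=Ro.from_quat([*q[1:],q[0]]).as_matrix()
    print(round(s['clock'],2),np.round(s['tool_pos'],4),'F',np.round(s['ft_force'],1),'gap',round(s['finger_gap'],4),'jaw',round(np.degrees(np.arctan2(R[1,2],R[0,2])),1),'tx',np.round(R[:,0],3)); return s
E
python3 - <<'E'
from h import *
import pickle
s=st(); pickle.dump(s,open('s1.pkl','wb')); p,d=save('wrist','w1.png')
cv2.imwrite('pics/w1b.png',cv2.resize(p[:,:,::-1],(800,600),interpolation=cv2.INTER_CUBIC))
E
```

```text
1.8 [0.5429 0.0225 0.2242] F [ 0.4  0.5 -0.4] gap 0.0003 jaw 11.8 tx [ 0.009  0.001 -1.   ]
```

View pics/w1b.png

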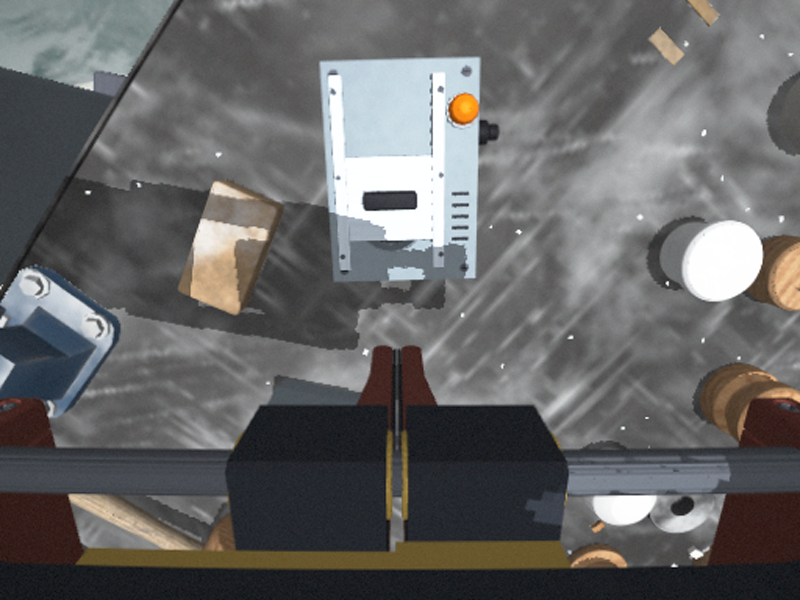

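```bash
python3 - <<'E'
from h import *
import pickle
s=pickle.load(open('s1.pkl','rb'))
g=lambda c:((c[0]+.5)*.64-.5,(c[1]+.5)*.64-.5)
M=[(-.053,.075),(.053,.075),(.053,-.075),(-.053,-.075),(.042,.042)]
W=[wworld(*g(c),s,z=.06) for c in[(320,62),(480,57),(476,278),(335,281)]]+[wworld(*g((463,108)),s,z=.07)]
th,R,t,res=fit(M,W); print(np.degrees(th),t,np.round(res*1000,1))
tab=wworld(*g((390,200)),s,z=.085); print('tab',tab,R.T@(tab[:2]-t))
for c in [(363,192),(416,192),(417,208),(364,209)]: print(R.T@(wworld(*g(c),s,z=.085)[:2]-t))
d=np.load('pics/w1_d.npy')
u,v=g((390,110));print('lid',wworld(u,v,s,d=d[int(v),int(u)]))
u,v=g((390,200));print('tabtop',wworld(u,v,s,d=d[int(v),int(u)]))
E
```

```text
13.621793760471256 [0.53381366 0.09665997] [[-0.2 -0. ]
 [-0.4 -0.1]
 [-0.4  0.6]
 [-0.2 -0.4]
 [ 1.2 -0.1]]
tab [0.52837742 0.0799971  0.085     ] [-0.00920762 -0.01491387]
[-0.02676529 -0.00920867]
[ 0.00805672 -0.01027636]
[ 0.00852801 -0.02066055]
[-0.0266516 -0.0202283]
lid [0.51641148 0.1371575  0.0614972 ]
tabtop [0.52837679 0.08000311 0.0850978 ]
```

Emit:
jog_arm(commands=[[0, 0.07, 0.22, -0.14, 0.54, 0, 255], [0, 0, 0, 0, 0, -0.7, 255], [0, 0, 0, 0, 0, -0.7, 255], [0, 0, 0, 0, 0, -0.6, 255], [0, 0, 0, 0, 0, -0.3, 255], [0, 0, 0, 0, 0, 0, 255]])

```text
clock: 2.45
tool_pos: [0.5308, 0.0581, 0.1067]
tcp_rot: [0.701, -0.087, 0.702, 0.089]
ft_force: [0.1, 0.4, -0.2]
finger_gap: 0.0003
```

```bash
cat >> h.py <<'E'
TH=np.radians(13.6);X=np.array([np.cos(TH),np.sin(TH)]);Y=np.array([-np.sin(TH),np.cos(TH)]);T0=np.array([.5338,.0963])
def box(p): p=np.array(p)[:2]-T0; return np.round([p@X*1000,p@Y*1000],1)
def bs():
    s=st(); print('box mm',box(s['tool_pos']),'Fbox',np.round([s['ft_force'][:2]@X,s['ft_force'][:2]@Y],1)); return s
def tgt(bx,by,z):
    s=bs(); w=T0+X*bx/1e3+Y*by/1e3; d=np.array([w[0],w[1],z])-s['tool_pos']; print('need units',np.round(d/.05,3))
E
python3 - <<'E'
from h import *
tgt(-9,-46,.072)
E
```

```text
2.45 [0.5308 0.0581 0.1067] F [ 0.1  0.4 -0.2] gap 0.0003 jaw 14.3 tx [-0.001  0.003 -1.   ]
box mm [-11.9 -36.4] Fbox [0.2 0.4]
need units [ 0.1   -0.172 -0.695]
```

Emit:
jog_arm(commands=[[0, 0, 0, 0.09, -0.19, 0, 255], [0, 0, 0, 0, 0, 0, 255], [0, 0, 0, 0, 0, -0.35, 255], [0, 0, 0, 0, 0, -0.3, 255], [0, 0, 0, 0, 0, 0, 255]])

```text
clock: 2.95
tool_pos: [0.5385, 0.0497, 0.0787]
tcp_rot: [0.704, -0.088, 0.699, 0.09]
ft_force: [-1.0, 0.2, 0.1]
finger_gap: 0.0002
```

```bash
python3 - <<'E'
from h import *
tgt(-9,-46,.072)
E
```

```text
2.95 [0.5385 0.0497 0.0787] F [-1.   0.2  0.1] gap 0.0002 jaw 14.4 tx [ 0.006  0.004 -1.   ]
box mm [ -6.4 -46.4] Fbox [-1.   0.5]
need units [-0.053 -0.005 -0.134]
```

Emit:
jog_arm(commands=[[0, 0, 0, -0.05, 0, -0.1, 255], [0, 0, 0, -0.07, 0.29, 0, 255], [0, 0, 0, -0.07, 0.29, 0, 255], [0, 0, 0, -0.06, 0.24, 0, 255], [0, 0, 0, 0, 0, 0, 255]])

```text
clock: 3.45
tool_pos: [0.5269, 0.0941, 0.077]
tcp_rot: [0.706, -0.088, 0.697, 0.09]
ft_force: [0.9, -0.6, -1.3]
finger_gap: 0.0009
```

```bash
python3 - <<'E'
from h import *
tgt(-9,14,.074)
E
```

```text
3.45 [0.5269 0.0941 0.077 ] F [ 0.9 -0.6 -1.3] gap 0.0009 jaw 14.4 tx [ 0.012  0.004 -1.   ]
box mm [-7.3 -0.6] Fbox [ 0.8 -0.8]
need units [-0.102  0.275 -0.059]
```

Emit:
jog_arm(commands=[[0, 0.08, 0, -0.03, 0.12, -0.04, 255], [0, 0, 0, -0.03, 0.12, 0, 255], [0, 0, 0, -0.02, 0.06, 0, 255], [0, 0, 0, 0, 0, 0, 255]])

```text
clock: 3.85
tool_pos: [0.5245, 0.1056, 0.0755]
tcp_rot: [0.702, -0.093, 0.7, 0.089]
ft_force: [0.0, -0.1, -0.9]
finger_gap: 0.0004
```

```bash
python3 - <<'E'
from h import *
tgt(-9,14,.074)
E
```

```text
3.85 [0.5245 0.1056 0.0755] F [ 0.  -0.1 -0.9] gap 0.0004 jaw 14.8 tx [ 0.003 -0.005 -1.   ]
box mm [-6.8 11.2] Fbox [ 0.  -0.1]
need units [-0.055  0.043 -0.029]
```

Emit:
jog_arm(commands=[[0, 0, 0, -0.03, 0.08, 0, 255], [0, 0, 0, -0.03, 0.08, 0, 255], [0, 0, 0, 0, 0, 0, 255]])

```text
clock: 4.15
tool_pos: [0.5248, 0.1052, 0.0756]
tcp_rot: [0.703, -0.099, 0.699, 0.086]
ft_force: [0.2, -0.3, -0.8]
finger_gap: 0.0002
```

```bash
python3 - <<'E'
from h import *
tgt(-9,14,.074)
import pickle
s=bot.read_state(); pickle.dump(s,open('s2.pkl','wb')); p,d=save('wrist','w2.png')
cv2.imwrite('pics/w2b.png',cv2.resize(p[:,:,::-1],(800,600),interpolation=cv2.INTER_CUBIC))
E
```

```text
4.15 [0.5248 0.1052 0.0756] F [ 0.2 -0.3 -0.8] gap 0.0002 jaw 15.0 tx [ 0.008 -0.017 -1.   ]
box mm [-6.7 10.8] Fbox [ 0.1 -0.4]
need units [-0.06   0.051 -0.032]
```

View pics/w2b.png

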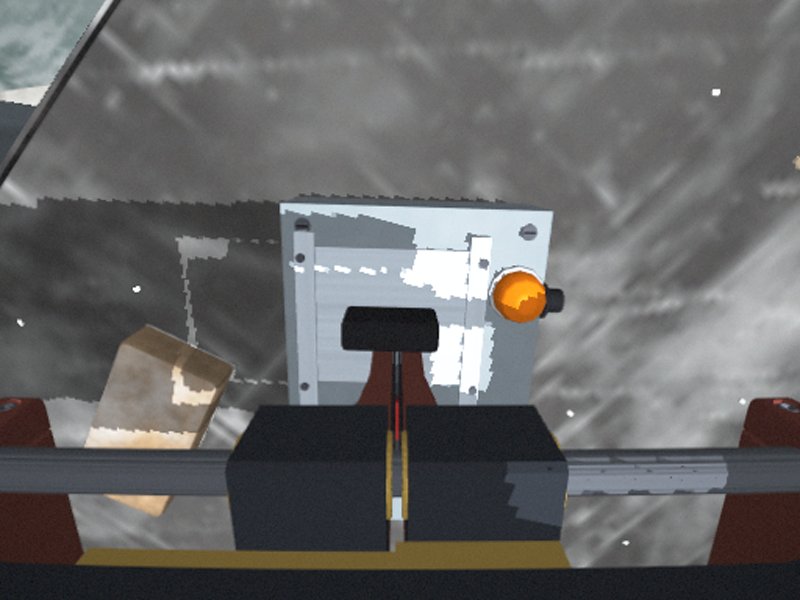

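```bash
python3 - <<'E'
from h import *
import pickle
s=pickle.load(open('s2.pkl','rb'))
d=np.load('pics/w2_d.npy');g=lambda c:((c[0]+.5)*.64-.5,(c[1]+.5)*.64-.5)
for y in range(290,380,5):
    u,v=g((375,y));w=wworld(u,v,s,d=d[int(round(v)),int(round(u))]);print(y,box(w),round(w[2],4))
w=[wworld(*g(c),s,z=.06) for c in[(280,204),(553,210)]];print([box(a) for a in w])
p=cv2.imread('pics/w2.png')
cv2.imwrite('pics/w2c.png',cv2.resize(p[120:260,170:370],None,fx=4,fy=4,interpolation=cv2.INTER_CUBIC))
E
```

```text
290 [-15.2  42.6] 0.0657
295 [-15.1  40.6] 0.066
300 [-15.1  38.5] 0.066
305 [-15.1  36.3] 0.0658
310 [-14.8  36.1] 0.0714
315 [-8.1 91.5] 0.2376
320 [-14.3  36.3] 0.0836
325 [-14.2  35.1] 0.0856
330 [-14.2  33.2] 0.0856
335 [-14.1  31.6] 0.0866
340 [-14.1  29.6] 0.0864
345 [-14.1  27.4] 0.0859
350 [-14.1  25.5] 0.0859
355 [-14.   23.5] 0.086
360 [-13.8  23.6] 0.0907
365 [-13.7  23.1] 0.0936
370 [-13.5  24. ] 0.0994
375 [-13.3  24.4] 0.1039
[array([-52.8,  74.8]), array([54. , 75.3])]
```

View pics/w2c.png

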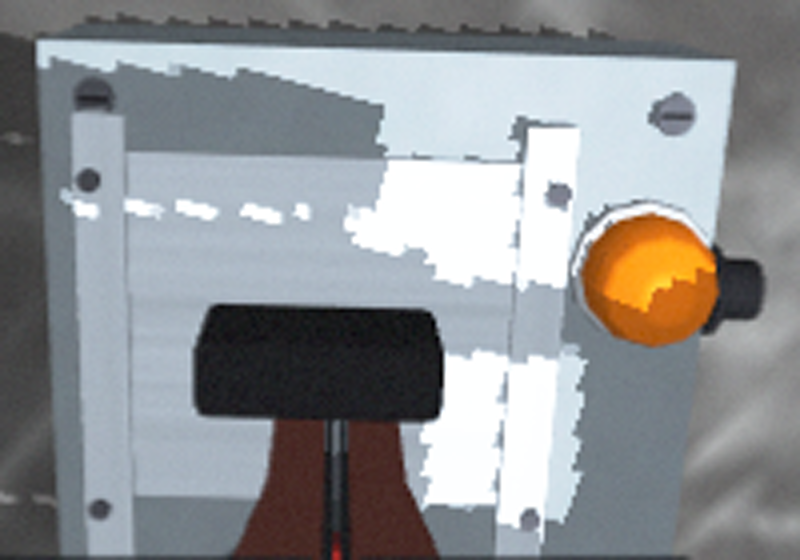

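Emit:
jog_arm(commands=[[0, 0, 0, 0.05, -0.2, 0, 255], [0.12, 0.06, -0.15, 0.05, -0.25, 0.1, 255], [0, 0, 0, 0.05, -0.2, 0, 255], [0, 0, 0, 0, 0, 0, 255], [0, 0, 0, 0, 0, 0, 255]])

```text
clock: 4.7
tool_pos: [0.5325, 0.0725, 0.0803]
tcp_rot: [0.702, -0.084, 0.702, 0.086]
ft_force: [-0.8, -0.5, -0.9]
finger_gap: 0.0006
```

```bash
python3 - <<'E'
from h import *
tgt(-9,-30,.08)
E
```

```text
4.7 [0.5325 0.0725 0.0803] F [-0.8 -0.5 -0.9] gap 0.0006 jaw 13.8 tx [-0.002  0.002 -1.   ]
box mm [ -6.9 -22.9] Fbox [-0.9 -0.3]
need units [-0.008 -0.149 -0.007]
```

Emit:
jog_arm(commands=[[0, 0, 0, -0.01, -0.14, 0, 255], [0, 0, 0, 0, 0, 0, 255], [0, 0, 0, 0, 0, 0, 255]])

```text
clock: 5.0
tool_pos: [0.5314, 0.0657, 0.08]
tcp_rot: [0.701, -0.085, 0.703, 0.086]
ft_force: [-0.3, -0.1, 0.0]
finger_gap: 0.0004
```

```bash
python3 - <<'E'
from h import *
tgt(-9,-30,.08)
p,d=save('wrist','w3.png')
cv2.imwrite('pics/w3b.png',cv2.resize(p[:,:,::-1],(800,600),interpolation=cv2.INTER_CUBIC))
E
```

```text
5.0 [0.5314 0.0657 0.08  ] F [-0.3 -0.1  0. ] gap 0.0004 jaw 13.9 tx [-0.002  0.002 -1.   ]
box mm [ -9.5 -29.1] Fbox [-0.3  0. ]
need units [ 0.014 -0.014  0.001]
```

View pics/w3b.png

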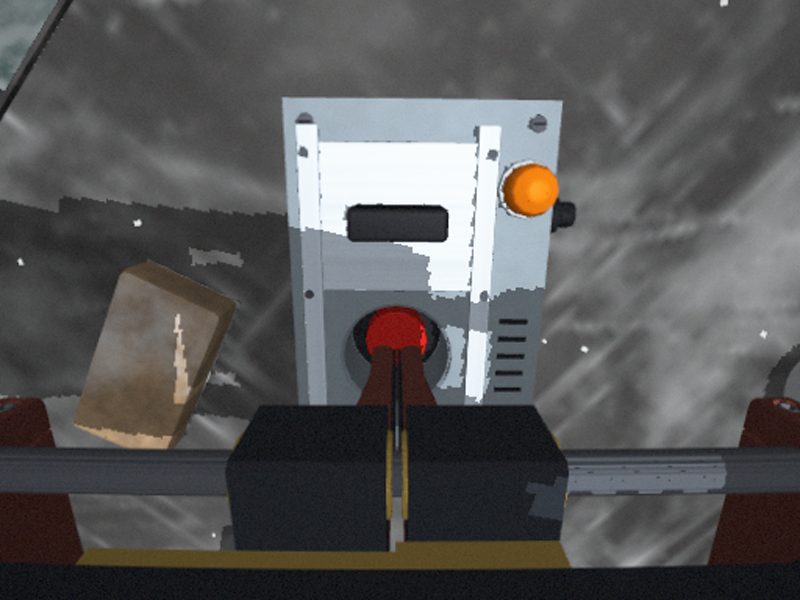

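Emit:
jog_arm(commands=[[0, 0, 0, 0.01, -0.01, -0.3, 255], [0, 0, 0, 0, 0, -0.3, 255], [0, 0, 0, 0, 0, -0.1, 255], [0, 0, 0, 0, 0, 0, 255]])

```text
clock: 5.45
tool_pos: [0.5316, 0.0658, 0.0419]
tcp_rot: [0.701, -0.085, 0.703, 0.086]
ft_force: [0.5, -1.0, -0.3]
finger_gap: 0.0005
```

```bash
python3 - <<'E'
from h import *
tgt(-9,-30,.034)
E
```

```text
5.45 [0.5316 0.0658 0.0419] F [ 0.5 -1.  -0.3] gap 0.0005 jaw 13.9 tx [-0.002  0.002 -1.   ]
box mm [ -9.3 -29.1] Fbox [ 0.2 -1.1]
need units [ 0.01  -0.016 -0.158]
```

Emit:
jog_arm(commands=[[0, 0, 0, 0, 0, -0.1, 255], [0, 0, 0, 0, 0, -0.06, 255], [0, 0, 0, 0, 0, -0.05, 255], [0, 0, 0, 0, 0, -0.05, 255]])

```text
clock: 5.85
tool_pos: [0.5321, 0.0659, 0.0336]
tcp_rot: [0.701, -0.085, 0.703, 0.087]
ft_force: [-11.6, -1.0, 39.5]
finger_gap: 0.0003
```

```bash
python3 - <<'E'
from h import *
tgt(-9,-30,.034)
E
```

```text
5.85 [0.5321 0.0659 0.0336] F [-11.6  -1.   39.5] gap 0.0003 jaw 13.9 tx [-0.003  0.002 -1.   ]
box mm [ -8.8 -29.1] Fbox [-11.5   1.7]
need units [ 0.001 -0.018  0.007]
```

Emit:
jog_arm(commands=[[0, 0, 0, 0, 0, -0.01, 255], [0, 0, 0, 0, 0, -0.01, 255], [0, 0, 0, 0, 0, -0.01, 255]])

```text
clock: 6.15
tool_pos: [0.532, 0.0659, 0.0352]
tcp_rot: [0.701, -0.085, 0.702, 0.087]
ft_force: [-1.6, -0.5, 4.1]
finger_gap: 0.0002
```

```bash
python3 - <<'E'
from h import *
tgt(-9,-30,.034)
E
```

```text
6.15 [0.532  0.0659 0.0352] F [-1.6 -0.5  4.1] gap 0.0002 jaw 13.9 tx [-0.001  0.002 -1.   ]
box mm [ -8.9 -29.1] Fbox [-1.6 -0.1]
need units [ 0.003 -0.017 -0.023]
```

Emit:
jog_arm(commands=[[0, 0, 0, 0, 0, -0.04, 255], [0, 0, 0, 0, 0, -0.03, 255], [0, 0, 0, 0, 0, -0.03, 255], [0, 0, 0, 0, 0, -0.03, 255]])

```text
clock: 6.55
tool_pos: [0.532, 0.0659, 0.0339]
tcp_rot: [0.701, -0.085, 0.702, 0.087]
ft_force: [-8.0, -1.6, 25.2]
finger_gap: 0.0004
```

Emit:
jog_arm(commands=[[0, 0, 0, 0, 0, -0.03, 255], [0, 0, 0, 0, 0, -0.03, 255], [0, 0, 0, 0, 0, -0.03, 255]])

```text
clock: 6.85
tool_pos: [0.532, 0.0659, 0.0339]
tcp_rot: [0.701, -0.085, 0.702, 0.087]
ft_force: [-7.1, -0.8, 25.4]
finger_gap: 0.0005
```

Steady at 25 N, key bottomed. Holding on.

Emit:
jog_arm(commands=[[0, 0, 0, 0, 0, -0.03, 255], [0, 0, 0, 0, 0, -0.03, 255], [0, 0, 0, 0, 0, -0.03, 255], [0, 0, 0, 0, 0, -0.03, 255], [0, 0, 0, 0, 0, -0.03, 255], [0, 0, 0, 0, 0, -0.03, 255], [0, 0, 0, 0, 0, -0.03, 255], [0, 0, 0, 0, 0, -0.03, 255], [0, 0, 0, 0, 0, -0.03, 255]])

```text
clock: 7.75
tool_pos: [0.532, 0.0659, 0.0339]
tcp_rot: [0.701, -0.085, 0.702, 0.087]
ft_force: [-7.0, -1.7, 25.5]
finger_gap: 0.0004
```

Emit:
jog_arm(commands=[[0, 0, 0, 0, 0, 0.2, 255], [0, 0, 0, 0, 0, 0.4, 255], [0, 0, 0, 0, 0, 0.6, 255], [0, 0, 0, 0, 0, 0.6, 255], [0, 0, 0, 0, 0, 0, 255], [0, 0, 0, 0, 0, 0, 255]])

```text
clock: 8.35
tool_pos: [0.5328, 0.066, 0.1257]
tcp_rot: [0.702, -0.085, 0.702, 0.087]
ft_force: [-0.0, -0.0, -0.5]
finger_gap: 0.0004
```

```bash
python3 - <<'E'
from h import *
tgt(-9,62,.12)
E
```

```text
8.35 [0.5328 0.066  0.1257] F [-0.  -0.  -0.5] gap 0.0004 jaw 14.0 tx [-0.     0.002 -1.   ]
box mm [ -8.1 -29.2] Fbox [-0. -0.]
need units [-0.446  1.768 -0.113]
```

Emit:
jog_arm(commands=[[0, 0, 0, -0.11, 0.44, 0, 255], [0, 0, 0, -0.11, 0.44, 0, 255], [0, 0, 0, -0.11, 0.44, 0, 255], [0, 0, 0, -0.11, 0.4, 0, 255], [0, 0, 0, 0, 0, 0, 255], [0, 0, 0, 0, 0, 0, 255]])

```text
clock: 8.95
tool_pos: [0.5072, 0.1533, 0.118]
tcp_rot: [0.699, -0.085, 0.705, 0.086]
ft_force: [0.6, -0.6, 0.3]
finger_gap: 0.0003
```

```bash
python3 - <<'E'
from h import *
tgt(-9,62,.074)
p,d=save('wrist','w4.png')
cv2.imwrite('pics/w4b.png',cv2.resize(p[:,:,::-1],(800,600),interpolation=cv2.INTER_CUBIC))
E
```

```text
8.95 [0.5072 0.1533 0.118 ] F [ 0.6 -0.6  0.3] gap 0.0003 jaw 13.9 tx [-0.009 -0.001 -1.   ]
box mm [-12.5  61.7] Fbox [ 0.5 -0.8]
need units [ 0.066  0.022 -0.88 ]
```

View pics/w4b.png

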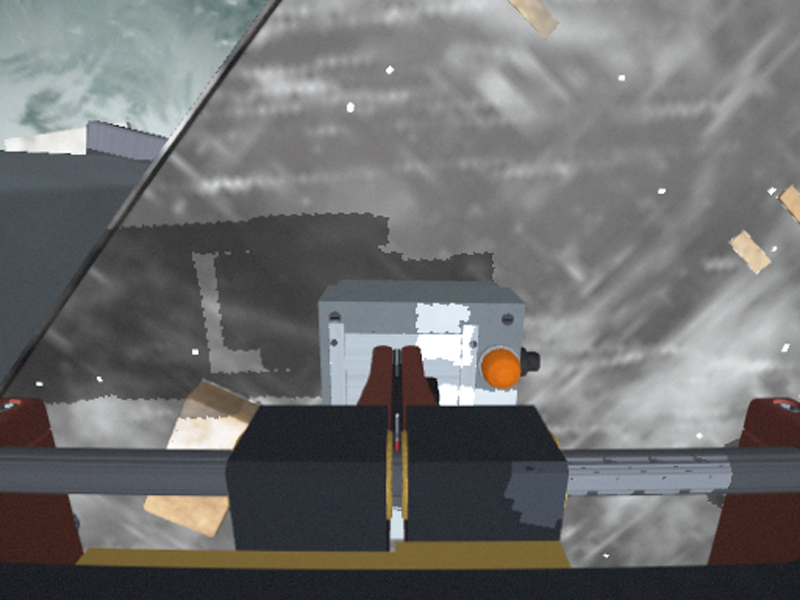

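Emit:
jog_arm(commands=[[0, -0.06, 0, 0.06, 0.03, 0, 255], [0, 0, 0, 0, 0, -0.4, 255], [0, 0, 0, 0, 0, -0.35, 255], [0, 0, 0, 0, 0, -0.08, 255], [0, 0, 0, 0, 0, 0, 255]])

```text
clock: 9.5
tool_pos: [0.5124, 0.1515, 0.0749]
tcp_rot: [0.703, -0.084, 0.701, 0.083]
ft_force: [0.3, -0.0, 0.4]
finger_gap: 0.0005
```

```bash
python3 - <<'E'
from h import *
tgt(-9,-11,.075)
E
```

```text
9.5 [0.5124 0.1515 0.0749] F [ 0.3 -0.   0.4] gap 0.0005 jaw 13.6 tx [ 0.002 -0.001 -1.   ]
box mm [-7.8 58.7] Fbox [ 0.3 -0.1]
need units [ 0.304 -1.361  0.002]
```

Push shut: about 70 mm along −y.

Emit:
jog_arm(commands=[[0, 0, 0, 0.06, -0.26, 0, 255], [0, 0, 0, 0.07, -0.29, 0, 255], [0, 0, 0, 0.07, -0.29, 0, 255], [0, 0, 0, 0.05, -0.22, 0, 255], [0, 0, 0, 0, 0, 0, 255]])

```text
clock: 10.0
tool_pos: [0.5269, 0.0934, 0.0771]
tcp_rot: [0.704, -0.083, 0.701, 0.083]
ft_force: [0.0, 1.4, -0.5]
finger_gap: 0.0003
```

```bash
python3 - <<'E'
from h import *
tgt(-9,-11,.075)
E
```

```text
10.0 [0.5269 0.0934 0.0771] F [ 0.   1.4 -0.5] gap 0.0003 jaw 13.5 tx [ 0.005  0.001 -1.   ]
box mm [-7.4 -1.2] Fbox [0.4 1.3]
need units [ 0.015 -0.199 -0.042]
```

Emit:
jog_arm(commands=[[0, 0, 0, 0.02, -0.12, -0.04, 255], [0, 0, 0, 0.02, -0.09, 0, 255], [0, 0, 0, 0.02, -0.08, 0, 255], [0, 0, 0, 0.02, -0.08, 0, 255]])

```text
clock: 10.4
tool_pos: [0.53, 0.0804, 0.0759]
tcp_rot: [0.704, -0.077, 0.701, 0.085]
ft_force: [-6.2, 37.3, 2.0]
finger_gap: 0.0009
```

```bash
python3 - <<'E'
from h import *
tgt(-9,-11,.075)
E
```

```text
10.4 [0.53   0.0804 0.0759] F [-6.2 37.3  2. ] gap 0.0009 jaw 13.1 tx [ 0.003  0.012 -1.   ]
box mm [ -7.4 -14.6] Fbox [ 2.8 37.7]
need units [-0.047  0.062 -0.019]
```

Emit:
jog_arm(commands=[[0, 0, 0, -0.02, 0.1, 0, 255], [0, 0, 0, -0.05, 0.2, 0, 255], [0, 0, 0, 0, 0, 0.5, 255], [0, 0, 0, 0, 0, 0.8, 255], [0, 0, 0, 0.1, -0.6, 0.8, 255], [0, 0, 0, 0.2, -0.8, 0.2, 255], [0, 0, 0, 0.1, -0.6, 0, 255], [0, 0, 0, 0, 0, 0, 255], [0, 0, 0, 0, 0, 0, 255]])

```text
clock: 11.3
tool_pos: [0.546, -0.0046, 0.196]
tcp_rot: [0.704, -0.081, 0.7, 0.086]
ft_force: [-0.3, -0.2, -0.6]
finger_gap: 0.0001
```

```bash
python3 - <<'E'
from h import *
s=bs()
import pickle
pickle.dump(s,open('s5.pkl','wb')); p,d=save('wrist','w5.png')
cv2.imwrite('pics/w5b.png',cv2.resize(p[:,:,::-1],(800,600),interpolation=cv2.INTER_CUBIC))
save('top','top5.png')
E
```

```text
11.3 [ 0.546  -0.0046  0.196 ] F [-0.3 -0.2 -0.6] gap 0.0001 jaw 13.5 tx [ 0.004  0.007 -1.   ]
box mm [ -11.9 -101. ] Fbox [-0.3 -0.1]
```

View pics/w5b.png

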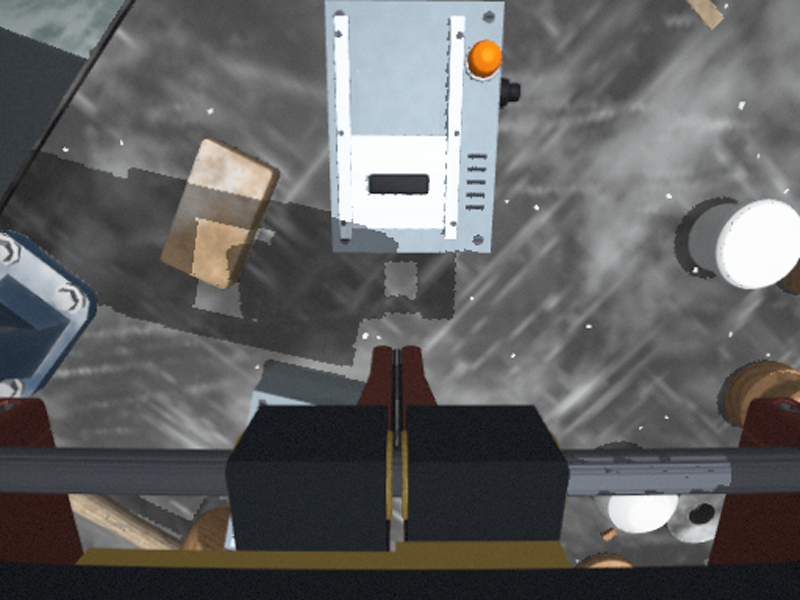

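View pics/top5.png

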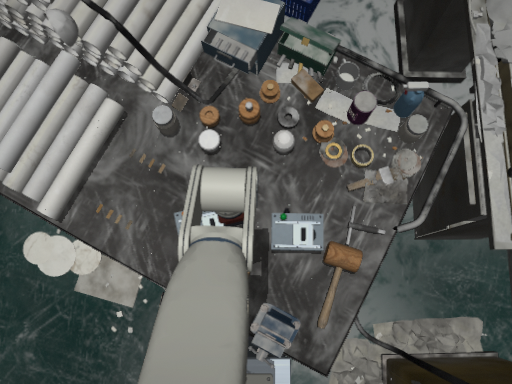

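```bash
python3 - <<'E'
from h import *
import pickle
s=pickle.load(open('s5.pkl','rb'));g=lambda c:((c[0]+.5)*.64-.5,(c[1]+.5)*.64-.5)
for c in[(369,175),(429,175),(429,193),(369,193)]: print(box(wworld(*g(c),s,z=.085)))
for c in[(333,251),(491,252)]: print('corner',box(wworld(*g(c),s,z=.06)))
E
```

```text
[-26.8 -24.7]
[  8.7 -24.7]
[  8.9 -35.1]
[-26.9 -35.1]
corner [-53.2 -74.2]
corner [ 53.5 -74.9]
```

```bash
python3 - <<'E'
from h import *
s=st(); print(hand_in())
E
```

```text
11.4 [ 0.5457 -0.0039  0.1956] F [-0.6 -0.4 -0.4] gap 0.0007 jaw 13.6 tx [ 0.004  0.007 -1.   ]
the job is handed in; nothing more can be done
None
```

I reset the lathe drive on the amber-domed box and handed the job in at 11.4 s. The fingers stayed shut throughout, so the tab was only pushed.

- **Open:** I pushed the shutter to its end stop. The wrist camera put the tab centre at about y +29.8 mm, against +30 mm for fully open.
- **Key:** I pressed it fully down, with the fingertip about 34 mm above the table. One early press lasted only a few tenths of a second at about 39 N and eased off slightly. I then held it at a steady 25 N for about 1.2 to 1.5 s. The fingertip came right out afterwards. I did not take a picture of the key back up before closing the shutter.
- **Shut:** I pushed the shutter back against its stop, reaching about 37 N at the fingertips. The last picture puts the tab centre at y −29.9 mm, against −30 mm for fully shut.

At hand-in the arm was clear of everything. The green-domed box and its shutter look unchanged in the last top picture. So do the loose items that show there; the arm hides the sanding block in it, but the wrist picture shows it beside the box. I did not measure any of these.

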